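# Return the calibration devices to their trays

## Task

The calibration is finished: put the four devices that have a brass socket on top back, one at a time, each into the tray of its own shape and size (small round, large round, small square, large square). Keep them upright, set each down gently so that it stands flat on the tray's floor inside the rim, and do not drop them. Leave the two plain metal blanks without a socket standing where they are.

Things in the scene. Friction and masses are not known exactly. Their poses are not given: they have to be found in the camera images.
- round_small: loose small round calibration device: a plain aluminium cylinder standing upright, 30 mm diameter, body 46 mm high, with a brass coaxial socket (13 mm diameter on a 20 mm flange, 15 mm high) in the middle of its top, 61 mm high in all. Origin: centre of its underside; z up. 0.05 to 0.15 kg.
- tray_round_small: fixed small round grey plastic tray, inside 54 mm, outside 62 mm diameter, open on top: floor 4 mm above the table, rim 10 mm above the table (so the rim stands 6 mm above the floor), walls 4 mm. Origin: centre of its underside, on the table; z up. It is for the small round device, which stands in it with 12 mm of play on each side.
- round_large: loose large round calibration device: a plain aluminium cylinder standing upright, 54 mm diameter, body 56 mm high, with a brass coaxial socket (13 mm diameter on a 20 mm flange, 15 mm high) in the middle of its top, 71 mm high in all. Origin: centre of its underside; z up. 0.19 to 0.45 kg.
- tray_round_large: fixed large round grey plastic tray, inside 78 mm, outside 86 mm diameter, open on top: floor 4 mm above the table, rim 10 mm above the table (so the rim stands 6 mm above the floor), walls 4 mm. Origin: centre of its underside, on the table; z up. It is for the large round device, which stands in it with 12 mm of play on each side.
- blank_round: loose plain aluminium cylinder, a round blank with a flat top and no brass socket, 42 mm diameter, 40 mm high. Origin: centre of its underside. To be left standing where it is.
- square_small: loose small square calibration device: a plain aluminium block standing upright, 30 x 30 mm across, body 46 mm high, with a brass coaxial socket (13 mm diameter on a 20 mm flange, 15 mm high) in the middle of its top, 61 mm high in all. Origin: centre of its underside; z up; x and y square to its side faces. 0.05 to 0.15 kg.
- tray_square_small: fixed small square grey plastic tray, inside 54 mm, outside 62 mm square, open on top: floor 4 mm above the table, rim 10 mm above the table (so the rim stands 6 mm above the floor), walls 4 mm. Origin: centre of its underside, on the table; z up; x and y square to its walls, turned up to 0.3 rad from the world's. It is for the small square device, which stands in it with 12 mm of play on each side.
- square_large: loose large square calibration device: a plain aluminium block standing upright, 54 x 54 mm across, body 56 mm high, with a brass coaxial socket (13 mm diameter on a 20 mm flange, 15 mm high) in the middle of its top, 71 mm high in all. Origin: centre of its underside; z up; x and y square to its side faces. 0.19 to 0.45 kg.
- tray_square_large: fixed large square grey plastic tray, inside 78 mm, outside 86 mm square, open on top: floor 4 mm above the table, rim 10 mm above the table (so the rim stands 6 mm above the floor), walls 4 mm. Origin: centre of its underside, on the table; z up; x and y square to its walls, turned up to 0.3 rad from the world's. It is for the large square device, which stands in it with 12 mm of play on each side.
- blank_square: loose plain aluminium block, a square blank with a flat top and no brass socket, 42 mm square, 40 mm high. Origin: centre of its underside. To be left standing where it is.

How it is judged:
At the end, for the whole second after the job is handed in: Each of the four socketed devices stands upright (within 0.05 rad) and flat on the floor of the tray of its own shape and size (centre within 18 mm of the tray's centre, underside less than 2.5 mm above the floor), released and at rest; both blanks stand within 20 mm of where they began (horizontal distance between round_small and tray_round_small below 0.018 m and z of round_small in the frame of tray_round_small below 0.0065 m and angle between each of round_small, round_large, square_small, square_large's own z axis and vertical below 0.05 rad and linear speed of each of round_small, round_large, square_small, square_large below 0.02 m/s and angular speed of each of round_small, round_large, square_small, square_large below 0.2 rad/s and horizontal distance between round_large and tray_round_large below 0.018 m and z of round_large in the frame of tray_round_large below 0.0065 m and horizontal distance between square_small and tray_square_small below 0.018 m and z of square_small in the frame of tray_square_small below 0.0065 m and horizontal distance between square_large and tray_square_large below 0.018 m and z of square_large in the frame of tray_square_large below 0.0065 m and distance of each of blank_round, blank_square from where it was at the start of the episode below 0.02 m and angle between each of blank_round, blank_square's own z axis and vertical below 0.1 rad); the robot touches nothing.
It fails at once if a device is tipped over (angle between any of round_small, round_large, square_small, square_large's own z axis and vertical above 0.6 rad).
It fails at once if a device is dropped: it comes down on its tray faster than 0.5 m/s (a fall of more than about 13 mm) ((horizontal distance between round_small and tray_round_small below 0.03 m and z of round_small in the frame of tray_round_small below 0.02 m and linear speed of round_small above 0.5 m/s) or (horizontal distance between round_large and tray_round_large below 0.03 m and z of round_large in the frame of tray_round_large below 0.02 m and linear speed of round_large above 0.5 m/s) or (horizontal distance between square_small and tray_square_small below 0.03 m and z of square_small in the frame of tray_square_small below 0.02 m and linear speed of square_small above 0.5 m/s) or (horizontal distance between square_large and tray_square_large below 0.03 m and z of square_large in the frame of tray_square_large below 0.02 m and linear speed of square_large above 0.5 m/s)).
It fails at once if a blank is moved by more than 20 mm or tipped over (distance of any of blank_round, blank_square from where it was at the start of the episode above 0.02 m or angle between any of blank_round, blank_square's own z axis and vertical above 0.5 rad).
It also fails if it takes over 99 s, if anything falls off the work surface, if the arm or the gripper's body presses on something with over 40 N, if the wrist force passes 120 N, or if a joint passes its speed limit or range.

## Robot

A 6-joint arm with a two-finger parallel gripper is mounted at the origin on the work surface. World frame = base frame: x ahead of the robot, y to its left, z up, the work surface at z = 0. Lengths are in m, angles in rad, forces in N, time in s.
With the tool pointing down it reaches from about 0.4 to 0.925 m from the base axis. Payload 3.4 kg.
Tool frame: the origin (TCP) lies at the very end of the fingers, on their centre line; the grasp point (between the pads) lies 19 mm behind it; z points along the fingers, x is the direction in which the jaws open and shut, and the axes are right-handed (so a half turn about z gives the same grasp; the last joint's range is limited). The gripper opens to 85 mm and grips with 20 to 120 N. Pads are 22 mm wide; open, the fingers measure 114 mm over their backs; the gripper's body (76 mm by 85 mm) begins 54 mm behind the grasp point. The pads swing forward as they close: fully open they stand 13 mm farther back than shut.
Start: joints at [-1.222, 0.307, 1.506, -0, 1.328, -0.073], TCP at [0.235, -0.525, 0.231] pointing down, gripper open.
Joint ranges: [-3.12, 3.12], [-1.05, 2.28], [0.14, 2.33], [-1.42, 4.57], [0.1, 2.73], [-2.68, 2.68]. Speed limits (rad/s): [2.57, 2.57, 3.14, 3.14, 3.14, 3.14].

## Interface

Orientations are given as [roll, pitch, yaw] about the fixed x, y, z axes, in that order (R = Rz(yaw) Ry(pitch) Rx(roll)).
In Python, from plant import manip, cams gives the robot as it stands.
- The arm moves only by the tool jog_arm, never from a script. Its argument "deltas" is a list of rows, each a list of 2 entries, a list of its own where there are three numbers: the shift along the tool's x, y, z normalised to -1 to 1, where 1 is 4 cm, then the turn about the tool's z normalised to -1 to 1, where 1 is pi/2 rad. In form: [[[dx, dy, dz], turn], ...]. A call has exactly 10 rows; each row shifts and turns the commanded pose from where the row before left it, along the tool's axes as they then stand; what a row does not reach is not made up. A row lasts 1/8 s, in which the tool goes at most 62.5 mm and 10.7 degrees, less where a joint would pass 70% of its speed; a pose out of reach is approached as far as the arm can. A call with a number of a shift or a turn outside -1 to 1 is refused whole. A call with a gripper value outside its range is refused whole. "gripper" is the closure, from -1 (fully open) to 1 (shut), set as the call begins (left out, the last holds). The fingers move at their own pace and stop on an object; "newtons" is the grip in N (left out, the last holds). Time passes only in rows, so rows that do not move let the fingers close, or fill a call up. It gives the time, the measured TCP pose, the force and the opening at its end, in the units of the state.
- manip.read_state(): the state, without advancing time (a new reading comes with each control period).
- cams.grab_frame(name): name is "scene" or "side" or "wrist"; returns the picture (420x560x3 uint8, red, green, blue); there is no depth.
- cams.camera_model(name): a dict with "mtx" (3x3 intrinsics, pixels), "rvec" (rotation vector, rad) and "tvec" (3), from world to camera coordinates, as OpenCV has them; the wrist camera has in their place "T_tool_cam" (4x4, takes a point from camera to tool coordinates, whose origin is the TCP and whose axes are the tool frame's). Camera axes: x right, y down, z forward; pixel columns grow to the right and rows downward; lengths in m; the calibration is good to about 2 mm. A picture is of the moment at which its call begins: read the wrist's pose just before it. camera_model takes no time and is no camera call.
- manip.job_done(): hands the job in, once; it reports no verdict.
The state is a dict: "clock": time; "joint_positions": joint angles; "joint_velocities": joint speeds; "joint_efforts": joint torques, N m; "eef_pos": TCP position; "eef_rot": TCP orientation; "ft_force": force on the tool from outside, world axes, zero at the start; "torque": the same for the moment, N m; "grip_width": finger opening in m.
Only numpy, scipy, OpenCV 4.12 (cv2) and the standard library are available. Lean on these libraries where they do the work, as an engineer would, in place of code of your own. Each camera call takes 0.05 s, during which the arm holds its last target. There are 200 camera calls.

## Working session

There is one attempt and no reset: what is moved stays moved. The work goes in short steps, Python scripts to look and compute and a tool call to move; the robot and the scene stay as the last step left them, time stands still between calls to the robot, and variables do not carry over. Pictures are saved under pics/ and viewed, about 12 in all and at most 16, crops included, and the job is handed in when it is done.

Besides the shell and the picture viewer there is one more tool, called after ">>>" as name(argument=value, ...) on one line, values as JSON. jog_arm: Moves the arm, as the interface text tells. Its arguments: {"type":"object","properties":{"deltas":{"type":"array","items":{"type":"array"}},"gripper":{"type":"number"},"newtons":{"type":"number"}},"required":["deltas"]}

```bash
mkdir -p pics; ls
python3 - <<'E'
from plant import manip, cams
import cv2,numpy as np
print(manip.read_state())
for n in("scene","side","wrist"):
    im=cams.grab_frame(n); cv2.imwrite(f"pics/{n}0.png",im[:,:,::-1]); print(n,cams.camera_model(n))
E
```

```text
pics
{'clock': 0.0, 'joint_positions': array([-1.22248536e+00,  3.07554710e-01,  1.50772005e+00,  1.39891829e-05,
        1.32837840e+00, -7.35046239e-02]), 'joint_velocities': array([-1.22524535e-03, -1.21785838e-03,  2.24985853e-05,  2.76558233e-05,
        3.61284039e-04,  5.67402917e-04]), 'joint_efforts': array([-2.81112814e-03, -4.57554173e+01, -2.51917595e+01, -5.31325131e-04,
        1.32957398e-02, -6.60085746e-06]), 'eef_pos': array([ 0.23514932, -0.52393228,  0.23037391]), 'eef_rot': array([-3.14142780e+00,  2.05394865e-03, -1.14898394e+00]), 'ft_force': array([-1.13199086,  0.31691578,  0.09035683]), 'torque': array([-0.0162122 ,  0.02717881,  0.03747582]), 'grip_width': 0.08552020406387945}
scene {'mtx': array([[391.52320236,   0.        , 280.42467629],
       [  0.        , 391.52320236, 208.58176702],
       [  0.        ,   0.        ,   1.        ]]), 'rvec': array([ 1.27497606,  2.30774205, -0.89170547]), 'tvec': array([ 0.26186581, -0.29036158,  1.38299846])}
side {'mtx': array([[397.46615202,   0.        , 283.88681411],
       [  0.        , 397.46615202, 209.96900781],
       [  0.        ,   0.        ,   1.        ]]), 'rvec': array([ 0.66559616, -2.50349088,  1.29890461]), 'tvec': array([0.44056892, 0.16180227, 0.75785875])}
wrist {'mtx': array([[322.66385896,   0.        , 277.97583135],
       [  0.        , 322.66385896, 213.6750784 ],
       [  0.        ,   0.        ,   1.        ]]), 'T_tool_cam': array([[ 9.99998650e-01,  2.67987026e-04, -1.62131438e-03,
        -6.07951255e-05],
       [ 2.37925396e-04,  9.52606687e-01,  3.04204609e-01,
        -7.71175083e-02],
       [ 1.62599781e-03, -3.04204584e-01,  9.52605337e-01,
        -1.43825375e-01],
       [ 0.00000000e+00,  0.00000000e+00,  0.00000000e+00,
         1.00000000e+00]])}
```

View pics/scene0.png

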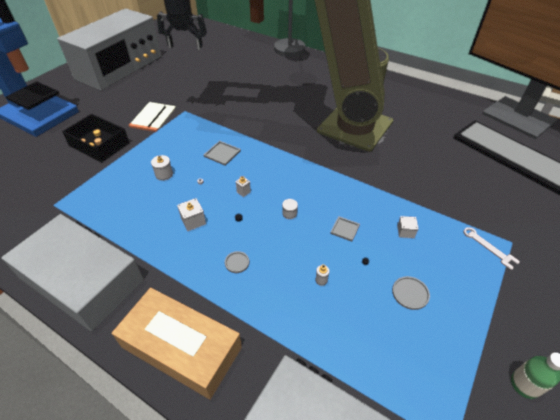

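View pics/side0.png

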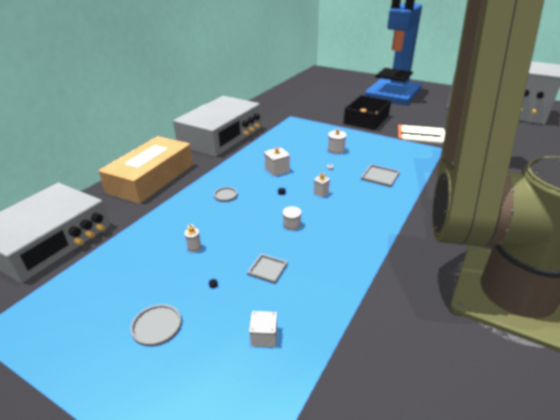

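The scene picture shows the round large device at (162,167), square large at (191,214), square small at (243,186) and round small at (322,274). The blanks are at (290,208) and (409,227). The trays are at (222,153), (345,229), (237,262) and (411,293), and the side view agrees.

```bash
cat > h.py <<'E'
import cv2,numpy as np
from plant import manip,cams
def P(n,st=None):
    """R,t world->cam and K"""
    m=cams.camera_model(n)
    if n!="wrist": return m["mtx"],cv2.Rodrigues(m["rvec"])[0],np.array(m["tvec"])
    from scipy.spatial.transform import Rotation as Ro
    T=np.eye(4);T[:3,:3]=Ro.from_euler("xyz",st["eef_rot"]).as_matrix();T[:3,3]=st["eef_pos"]
    T=np.linalg.inv(T@m["T_tool_cam"]);return m["mtx"],T[:3,:3],T[:3,3]
def cast(uv,z,cam):
    K,R,t=cam;uv=np.atleast_2d(np.asarray(uv,float))
    d=(np.c_[uv,np.ones(len(uv))]@np.linalg.inv(K).T)@R;c=-R.T@t
    return (c+d*((z-c[2])/d[:,2])[:,None])[:,:2]
def proj(X,cam):
    K,R,t=cam;return cv2.projectPoints(np.atleast_2d(np.asarray(X,float)),cv2.Rodrigues(R)[0],t,K,None)[0][:,0]
def masks(im):
    hsv=cv2.cvtColor(im,cv2.COLOR_RGB2HSV)
    blue=cv2.inRange(hsv,(98,120,60),(118,255,255))
    brass=cv2.inRange(hsv,(10,110,90),(28,255,255))
    return hsv,blue,brass
def comps(m,lo,hi):
    n,l,s,c=cv2.connectedComponentsWithStats(m)
    return [(c[i],s[i],l==i) for i in range(1,n) if lo<s[i,4]<hi]
E
python3 - <<'E'
from h import *
for n in("scene","side"):
    im=cv2.imread(f"pics/{n}0.png")[:,:,::-1].copy();cam=P(n)
    hsv,blue,brass=masks(im)
    big=max(comps(blue,1000,1e6),key=lambda a:a[1][4])[2].astype(np.uint8)
    hull=cv2.convexHull(cv2.findNonZero(big));reg=np.zeros_like(big);cv2.fillConvexPoly(reg,hull,1)
    print(n)
    for c,s,m in comps(((reg>0)&(blue==0)).astype(np.uint8)*255,60,5000):
        cnt=max(cv2.findContours(m.astype(np.uint8),cv2.RETR_EXTERNAL,cv2.CHAIN_APPROX_NONE)[0],key=len)[:,0]
        w=cast(cnt,0.006,cam).astype(np.float32)
        r=cv2.minAreaRect(w);a=cv2.contourArea(w)/(r[1][0]*r[1][1])
        b=(brass>0)&m; 
        print(c.round(),"area",s[4],"rect",np.round(r[0],3),np.round(r[1],3),round(np.radians(r[2])%(np.pi/2),2),"fill %.2f"%a,"brass",b.sum(), np.argwhere(b).mean(0)[::-1].round(1) if b.any() else "")
E
```

```text
scene
[222. 152.] area 547 rect [ 0.369 -0.303] [0.096 0.094] 0.02 fill 0.93 brass 0 
[161. 167.] area 452 rect [ 0.528 -0.418] [0.126 0.06 ] 0.9 fill 0.80 brass 17 [159.5 159.5]
[243. 186.] area 255 rect [ 0.46  -0.154] [0.087 0.043] 0.72 fill 0.78 brass 22 [242.  179.9]
[191. 214.] area 663 rect [ 0.626 -0.21 ] [0.113 0.065] 1.03 fill 0.87 brass 28 [189.4 206.6]
[289. 208.] area 294 rect [0.464 0.012] [0.081 0.043] 0.56 fill 0.83 brass 0 
[407. 227.] area 426 rect [0.349 0.317] [0.08  0.058] 0.47 fill 0.81 brass 0 
[345. 228.] area 490 rect [0.446 0.175] [0.071 0.065] 0.12 fill 0.92 brass 0 
[477. 238.] area 253 rect [0.303 0.495] [0.114 0.037] 0.89 fill 0.46 brass 0 
[236. 262.] area 452 rect [ 0.69  -0.008] [0.064 0.063] 0.56 fill 0.79 brass 0 
[322. 274.] area 254 rect [0.609 0.193] [0.063 0.033] 0.41 fill 0.78 brass 37 [322.6 269.2]
[411. 292.] area 1005 rect [0.541 0.393] [0.089 0.089] 0.56 fill 0.78 brass 0 
side
[336. 141.] area 420 rect [ 0.571 -0.454] [0.064 0.194] 0.4 fill 0.77 brass 4 [336.8 132.2]
[277. 161.] area 654 rect [ 0.669 -0.239] [0.082 0.185] 0.6 fill 0.77 brass 10 [276.5 150.8]
[380. 175.] area 598 rect [ 0.372 -0.306] [0.093 0.103] 0.03 fill 0.91 brass 0 
[321. 185.] area 343 rect [ 0.494 -0.177] [0.044 0.131] 0.36 fill 0.75 brass 12 [321.5 176.8]
[225. 194.] area 309 rect [ 0.693 -0.01 ] [0.064 0.073] 0.51 fill 0.77 brass 0 
[292. 217.] area 433 rect [ 0.49  -0.003] [0.047 0.102] 0.49 fill 0.82 brass 0 
[192. 238.] area 386 rect [0.648 0.174] [0.034 0.108] 0.77 fill 0.75 brass 36 [190.9 230.1]
[267. 268.] area 807 rect [0.448 0.174] [0.069 0.072] 0.1 fill 0.93 brass 0 
[155. 324.] area 1723 rect [0.543 0.392] [0.087 0.094] 0.83 fill 0.78 brass 0 
[263. 328.] area 1012 rect [0.374 0.307] [0.051 0.078] 0.48 fill 0.89 brass 0
```

Run:
```python
from h import *
S,D=P("scene"),P("side")
for n,a,b,h in(("RL",(159.5,159.5),(336.8,132.2),.064),("SS",(242,179.9),(321.5,176.8),.054),("SL",(189.4,206.6),(276.5,150.8),.064),("RS",(322.6,269.2),(190.9,230.1),.054)):
    pa,pb=[c[0]@np.c_[c[1],c[2]] for c in(S,D)]
    X=cv2.triangulatePoints(pa,pb,np.array(a,float),np.array(b,float))[:,0];X=X[:3]/X[3]
    print(n,"tri",X.round(4),"planes",cast(a,h,S).round(4),cast(b,h,D).round(4))
```

```text
RL tri [ 0.546  -0.3915  0.0617] planes [[ 0.5484 -0.3882]] [[ 0.5442 -0.3881]]
SS tri [ 0.4775 -0.1406  0.0508] planes [[ 0.4807 -0.1379]] [[ 0.4754 -0.1363]]
SL tri [ 0.6434 -0.1915  0.0613] planes [[ 0.6461 -0.1881]] [[ 0.641  -0.1892]]
RS tri [0.6233 0.1969 0.0501] planes [[0.6259 0.198 ]] [[0.6195 0.2002]]
```

>>> jog_arm(deltas=[[[0,0,0],-0.1],[[0,0,0],-0.105],[[0,0,0],-0.105],[[0,0,0],-0.105],[[0,0,0],-0.105],[[0,0,0],-0.105],[[0,0,0],-0.105],[[1,0,0],0],[[1,0,0],0],[[1,0,0],0]], gripper=-1, newtons=50)

```text
clock: 1.4
eef_pos: [0.3563, -0.5247, 0.231]
eef_rot: [-3.141, 0.0, -0.003]
ft_force: [-0.3, -0.1, -0.2]
grip_width: 0.0855
```

>>> jog_arm(deltas=[[[0.95,-0.68,0],0],[[0.95,-0.68,0],0],[[0.95,-0.68,0],0],[[0.95,-0.68,0],0],[[0.95,-0.68,0.2],0],[[0,0,0.2],0],[[0,0,0.2],0],[[0,0,0.2],0],[[0,0,0],0],[[0,0,0],0]])

```text
clock: 2.65
eef_pos: [0.5452, -0.3901, 0.1995]
eef_rot: [3.141, -0.0, -0.004]
ft_force: [-0.5, 0.1, -0.5]
grip_width: 0.0855
```

```bash
cat > w.py <<'E'
import sys
from h import *
st=manip.read_state();im=cams.grab_frame("wrist");cv2.imwrite(f"pics/{sys.argv[1]}.png",im[:,:,::-1])
cam=P("wrist",st);hsv,blue,brass=masks(im)
print(st["eef_pos"].round(4),st["eef_rot"].round(3))
for c,s,m in comps(brass,30,9000): print("brass",c.round(1),s[4],"xy@.054",cast(c,.054,cam)[0].round(4),"xy@.064",cast(c,.064,cam)[0].round(4))
E
python3 w.py w1
```

```text
[ 0.5452 -0.3901  0.1995] [ 3.141 -0.    -0.004]
brass [277.9 203.1] 307 xy@.054 [ 0.5441 -0.3941] xy@.064 [ 0.5441 -0.3913]
```

View pics/w1.png

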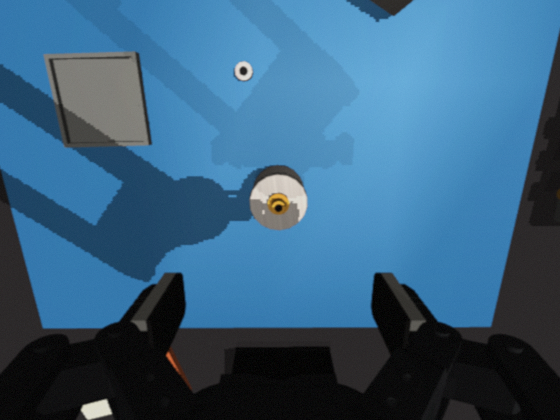

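The wrist view shows the large round device's socket at (278,203), centred between the open fingers, with the square tray at (97,98). I'll descend and grasp.

>>> jog_arm(deltas=[[[0,0.03,0.8],0],[[0,0,0.8],0],[[0,0,0.8],0],[[0,0,0.8],0],[[0,0,0.6],0],[[0,0,0.35],0],[[0,0,0.2],0],[[0,0,0.1],0],[[0,0,0],0],[[0,0,0],0]])

```text
clock: 3.95
eef_pos: [0.5462, -0.3909, 0.0221]
eef_rot: [3.141, -0.001, -0.002]
ft_force: [-0.1, -0.4, 0.1]
grip_width: 0.0853
```

>>> jog_arm(deltas=[[[0,0,0],0],[[0,0,0],0],[[0,0,0],0],[[0,0,0],0],[[0,0,0],0],[[0,0,0],0],[[0,0,0],0],[[0,0,0],0],[[0,0,-0.1],0],[[0,0,-0.2],0]], gripper=1)

```text
clock: 5.2
eef_pos: [0.5448, -0.3897, 0.0322]
eef_rot: [-3.14, 0.002, -0.002]
ft_force: [-0.3, 0.6, -3.7]
grip_width: 0.0525
```

Gripped at 53 mm with about 3.7 N of weight. Carrying it over to the large round tray.

>>> jog_arm(deltas=[[[0,0,-0.6],0],[[0,-0.3,-0.9],0],[[0,-0.7,-0.8],0],[[0,-1,-0.2],0],[[0,-1,0],0],[[0,-1,0],0],[[0,-1,0],0],[[0,-1,0],0],[[0,-1,0],0],[[0,-1,0],0]])

```text
clock: 6.45
eef_pos: [0.546, -0.0691, 0.1333]
eef_rot: [-3.141, 0.0, -0.002]
ft_force: [-0.5, 0.5, -4.4]
grip_width: 0.0528
```

>>> jog_arm(deltas=[[[0,-1,0],0],[[0,-1,0],0],[[0,-1,0],0],[[0,-1,0],0],[[0,-1,0],0],[[0,-1,0],0],[[0,-1,0],0],[[0,-1,0],0],[[0,-1,0],0],[[0,-1,0],0]])

```text
clock: 7.7
eef_pos: [0.5469, 0.3307, 0.1331]
eef_rot: [3.141, 0.001, -0.002]
ft_force: [1.0, 0.5, -3.8]
grip_width: 0.053
```

>>> jog_arm(deltas=[[[0,-0.8,0],0],[[0,-0.5,0],0],[[0,-0.27,0],0],[[0,0,0],0],[[0,0,0],0],[[0,0,0.5],0],[[0,0,0.6],0],[[0,0,0.4],0],[[0,0,0],0],[[0,0,0],0]])

```text
clock: 8.95
eef_pos: [0.5482, 0.3923, 0.074]
eef_rot: [-3.141, -0.001, -0.003]
ft_force: [-0.6, -0.2, -3.4]
grip_width: 0.0528
```

```bash
cat > s.py <<'E'
import sys
from h import *
a=[cams.grab_frame(n) for n in("scene","side")]
cv2.imwrite(f"pics/{sys.argv[1]}.png",np.hstack([cv2.resize(i,(400,300)) for i in a])[:,:,::-1])
st=manip.read_state();print(st["clock"],st["eef_pos"].round(4),st["eef_rot"].round(3),st["ft_force"].round(1),st["grip_width"])
E
python3 s.py s1; python3 w.py w2
```

```text
9.05 [0.5484 0.3927 0.0745] [-3.14e+00 -2.00e-03 -2.00e-03] [-0.7 -0.1 -3.9] 0.053060322318092566
[0.5484 0.3927 0.0745] [-3.14e+00 -2.00e-03 -2.00e-03]
brass [277.9 331.3] 1409 xy@.054 [0.5476 0.3436] xy@.064 [0.5476 0.3513]
```

View pics/w2.png

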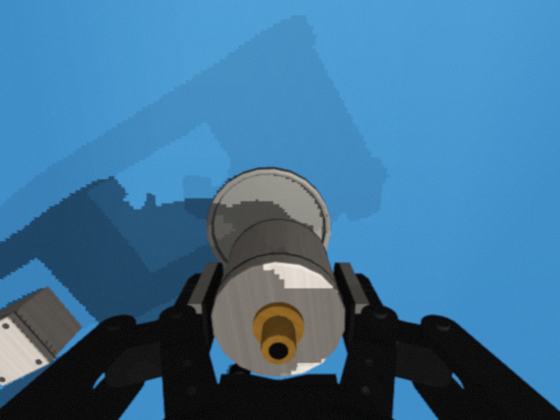

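The wrist view shows the tray centred near (269,226), about 6 mm to the −x side of the held device. I'll shift by that and lower it.

>>> jog_arm(deltas=[[[-0.14,0,0.2],0],[[0,0,0.3],0],[[0,0,0.3],0],[[0,0,0.2],0],[[0,0,0.1],0],[[0,0,0.05],0],[[0,0,0.03],0],[[0,0,0.02],0],[[0,0,0],0],[[0,0,0],0]])

```text
clock: 10.35
eef_pos: [0.5422, 0.3925, 0.026]
eef_rot: [-3.141, -0.001, -0.002]
ft_force: [-0.9, -0.8, 2.1]
grip_width: 0.0527
```

>>> jog_arm(deltas=[[[0,0,0],0],[[0,0,0],0],[[0,0,0],0],[[0,0,0],0],[[0,0,0],0],[[0,0,0],0],[[0,0,-0.2],0],[[0,0,-0.5],0],[[0,0,-0.9],0],[[0,0,-1],0]], gripper=-1)

```text
clock: 11.6
eef_pos: [0.5415, 0.392, 0.1302]
eef_rot: [3.141, 0.001, -0.002]
ft_force: [-0.5, 0.0, 0.1]
grip_width: 0.0855
```

>>> jog_arm(deltas=[[[0.2,0.5,-0.4],0],[[0.4,0.9,-0.4],0],[[0.4,1,0],0],[[0.4,1,0],0],[[0.4,0.9,0],0],[[0.2,0.4,0],0],[[0.03,0.15,0],0],[[0,0,0],0],[[0,0,0],0],[[0,0,0],0]])

```text
clock: 12.85
eef_pos: [0.6222, 0.1993, 0.1613]
eef_rot: [-3.141, 0.0, -0.001]
ft_force: [0.6, -0.2, 0.3]
grip_width: 0.0854
```

```bash
python3 w.py w3
```

```text
[0.6222 0.1993 0.1613] [-3.141e+00  0.000e+00 -1.000e-03]
brass [552.8  56. ] 157 xy@.054 [0.8155 0.3139] xy@.064 [0.8078 0.3124]
brass [543.8  94.3] 144 xy@.054 [0.8155 0.2885] xy@.064 [0.8078 0.288 ]
brass [535.4 130.1] 133 xy@.054 [0.8154 0.2631] xy@.064 [0.8077 0.2637]
brass [278.8 212.5] 355 xy@.054 [0.622  0.1982] xy@.064 [0.622  0.2013]
brass [556.3 356. ] 260 xy@.054 [0.8849 0.0556] xy@.064 [0.8744 0.0644]
```

>>> jog_arm(deltas=[[[0,0.03,0.5],0],[[0,0,0.8],0],[[0,0,0.8],0],[[0,0,0.7],0],[[0,0,0.4],0],[[0,0,0.25],0],[[0,0,0.13],0],[[0,0,0.05],0],[[0,0,0],0],[[0,0,0],0]])

```text
clock: 14.15
eef_pos: [0.6231, 0.197, 0.0168]
eef_rot: [-3.141, -0.001, -0.002]
ft_force: [-0.9, 0.5, 0.1]
grip_width: 0.0856
```

>>> jog_arm(deltas=[[[0,0,0],0],[[0,0,0],0],[[0,0,0],0],[[0,0,0],0],[[0,0,0],0],[[0,0,0],0],[[0,0,0],0],[[0,0,0],0],[[0,0,0],0],[[0,0,-0.2],0]], gripper=1, newtons=40)

```text
clock: 15.4
eef_pos: [0.6215, 0.1966, 0.0232]
eef_rot: [3.141, 0.003, -0.002]
ft_force: [-0.2, -0.1, -0.9]
grip_width: 0.0288
```

>>> jog_arm(deltas=[[[0,0,-0.5],0],[[0,0.2,-0.9],0],[[0.2,0.7,-0.8],0],[[0.35,1,-0.2],0],[[0.35,1,0],0],[[0.35,1,0],0],[[0.3,0.8,0],0],[[0.15,0.35,0.4],0],[[0,0.1,0.6],0],[[0,0,0.5],0]])

```text
clock: 16.65
eef_pos: [0.6887, -0.0089, 0.0577]
eef_rot: [-3.141, 0.003, -0.003]
ft_force: [0.2, -0.1, -1.5]
grip_width: 0.0286
```

>>> jog_arm(deltas=[[[0,0,0.3],0],[[0,0,0],0],[[0,0,0],0],[[0,0,0],0],[[0,0,0],0],[[0,0,0],0],[[0,0,0],0],[[0,0,0],0],[[0,0,0],0],[[0,0,0],0]])

```text
clock: 17.9
eef_pos: [0.6901, -0.0093, 0.048]
eef_rot: [-3.142, 0.0, -0.002]
ft_force: [-0.1, -1.1, -1.6]
grip_width: 0.0289
```

```bash
python3 w.py w4
```

```text
[ 0.6901 -0.0093  0.048 ] [-3.142e+00  0.000e+00 -2.000e-03]
brass [277.9 319.1] 1342 xy@.054 [ 0.6894 -0.0308] xy@.064 [ 0.6894 -0.0237]
```

View pics/w4.png

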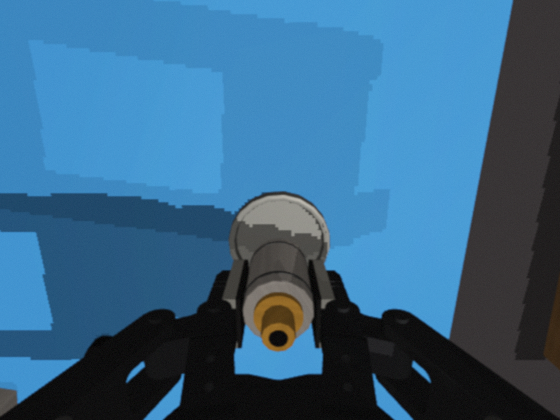

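The tray is centred near (280,240), directly below the held device (278), so I'll lower and release.

>>> jog_arm(deltas=[[[0,0,0.15],0],[[0,0,0.2],0],[[0,0,0.15],0],[[0,0,0.08],0],[[0,0,0.05],0],[[0,0,0.03],0],[[0,0,0.02],0],[[0,0,0.01],0],[[0,0,0],0],[[0,0,0],0]])

```text
clock: 19.2
eef_pos: [0.6902, -0.0093, 0.0206]
eef_rot: [3.142, -0.0, -0.002]
ft_force: [-0.1, -0.7, -1.0]
grip_width: 0.0289
```

>>> jog_arm(deltas=[[[0,0,0.02],0],[[0,0,0],0],[[0,0,0],0],[[0,0,0],0],[[0,0,0],0],[[0,0,0],0],[[0,0,-0.2],0],[[0,0,-0.5],0],[[0,0,-0.9],0],[[0,0,-1],0]], gripper=-1)

```text
clock: 20.45
eef_pos: [0.6898, -0.0092, 0.1246]
eef_rot: [-3.142, 0.001, -0.002]
ft_force: [1.1, -1.3, 0.3]
grip_width: 0.0857
```

>>> jog_arm(deltas=[[[0,0.2,-0.7],0],[[-0.2,0.6,-0.7],0],[[-0.3,0.9,0],0],[[-0.3,1,0],0],[[-0.25,0.9,0],0],[[-0.12,0.6,0],0],[[0,0.22,0],0],[[0,0.1,0],0],[[0,0,0],0],[[0,0,0],0]])

```text
clock: 21.7
eef_pos: [0.6432, -0.1888, 0.1796]
eef_rot: [-3.141, 0.0, -0.001]
ft_force: [-0.7, -0.1, -0.7]
grip_width: 0.0852
```

```bash
python3 w.py w5
```

```text
[ 0.6432 -0.1888  0.1796] [-3.141e+00  0.000e+00 -1.000e-03]
brass [ 78.4 149.2] 470 xy@.054 [ 0.4777 -0.1408] xy@.064 [ 0.4838 -0.1397]
brass [277.7 210.1] 352 xy@.054 [ 0.642  -0.1935] xy@.064 [ 0.6421 -0.1904]
brass [463.8 319.1] 133 xy@.054 [ 0.8233 -0.3046] xy@.064 [ 0.8166 -0.2975]
```

View pics/w5.png

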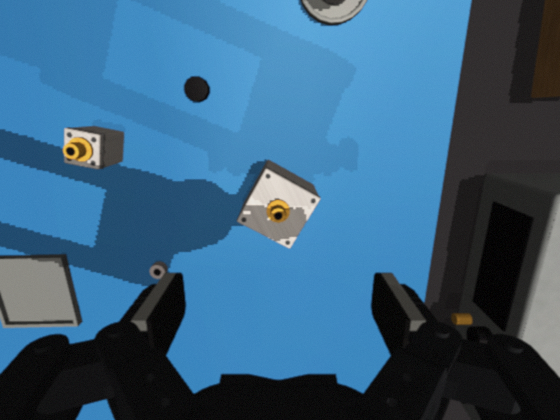

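The view shows the large square device turned, with its top screws at (268,175), (313,202), (291,243) and (242,219). The small square device is at (85,148) and the large square tray at the lower left.

Run:
```python
from h import *
cam=P("wrist",manip.read_state())
def q(n,p,z):
    w=cast(p,z,cam);d=np.diff(np.r_[w,w[:1]],axis=0);print(n,w.round(4).tolist(),np.hypot(*d.T).round(3),np.degrees(np.arctan2(d[:,1],d[:,0])%(np.pi/2)).round(1))
q("SL",[(268,175),(313,202),(291,243),(242,219)],.056)
q("SS",[(64,128),(104,129),(105,167),(65,166)],.046)
q("traySL right edge",[(66,256),(79,326)],.01)
q("traySL top",[(3,258),(66,256)],.01)
im=cv2.imread("pics/w5.png")[:,:,::-1].copy();hsv,blue,_=masks(im)
m=(hsv[:,:,1]<70)&(hsv[:,:,2]>110)
for c,s,k in comps(m.astype(np.uint8)*255,300,20000):
    r=cv2.minAreaRect(cv2.findNonZero(k.astype(np.uint8)));print(c.round(),s[4],np.round(r[1]),round(r[2],1))
```

```text
SL [[0.6339, -0.1622], [0.6723, -0.1857], [0.6538, -0.2237], [0.6108, -0.201]] [0.045 0.042 0.049 0.045] [58.6 64.1 62.2 59.2]
SS [[0.4641, -0.1243], [0.4973, -0.1252], [0.4929, -0.157], [0.4585, -0.1561]] [0.033 0.032 0.034 0.032] [88.5 82.2 88.5 80.1]
traySL right edge [[0.4164, -0.2578], [0.4138, -0.3457]] [0.088 0.088] [88.3 88.3]
traySL top [[0.3486, -0.2601], [0.4164, -0.2578]] [0.068 0.068] [2. 2.]
[337.  11.] 787 [22. 63.] 90.0
[ 85. 146.] 640 [40. 35.] 8.1
[278. 208.] 3209 [63. 61.] 28.9
[546. 300.] 3696 [180.  39.] 90.0
[ 35. 292.] 4217 [77. 68.] 0.0
```

>>> jog_arm(deltas=[[[-0.03,0.04,0.3],0],[[0,0,0.3],0.11],[[0,0,0.5],0.11],[[0,0,0.5],0.11],[[0,0,0.8],0],[[0,0,0.8],0],[[0,0,0.45],0],[[0,0,0.2],0],[[0,0,0.09],0],[[0,0,0],0]])

```text
clock: 23.0
eef_pos: [0.6424, -0.1918, 0.0228]
eef_rot: [-3.141, -0.001, -0.521]
ft_force: [0.3, 0.3, 0.5]
grip_width: 0.0854
```

>>> jog_arm(deltas=[[[0,0,0],0],[[0,0,0],0],[[0,0,0],0],[[0,0,0],0],[[0,0,0],0],[[0,0,0],0],[[0,0,0],0],[[0,0,0],0],[[0,0,0],0],[[0,0,-0.2],0]], gripper=1, newtons=50)

```text
clock: 24.25
eef_pos: [0.6406, -0.1911, 0.0294]
eef_rot: [3.141, 0.003, -0.521]
ft_force: [-0.3, 0.2, -2.4]
grip_width: 0.0526
```

>>> jog_arm(deltas=[[[0,0,-0.6],-0.11],[[0,0,-0.9],-0.11],[[0,0,-0.8],-0.11],[[-0.5,0.2,-0.2],0],[[-0.95,0.39,0],0],[[-0.95,0.39,0],0],[[-0.95,0.39,0],0],[[-0.95,0.39,0],0],[[-0.95,0.39,0],0],[[-0.95,0.39,0],0]])

```text
clock: 25.5
eef_pos: [0.3895, -0.2917, 0.1287]
eef_rot: [-3.139, 0.003, -0.006]
ft_force: [-0.4, -0.5, -2.2]
grip_width: 0.0529
```

>>> jog_arm(deltas=[[[-0.35,0.16,0],0],[[-0.2,0.1,0.2],0],[[0,0,0.5],0],[[0,0,0.5],0],[[0,0,0.4],0],[[0,0,0.2],0],[[0,0,0],0],[[0,0,0],0],[[0,0,0],0],[[0,0,0],0]])

```text
clock: 26.75
eef_pos: [0.3718, -0.3032, 0.0586]
eef_rot: [3.141, -0.001, -0.002]
ft_force: [0.3, -0.3, -2.3]
grip_width: 0.0532
```

```bash
python3 w.py w6
```

```text
[ 0.3718 -0.3032  0.0586] [ 3.141e+00 -1.000e-03 -2.000e-03]
brass [278.1 313.2] 837 xy@.054 [ 0.3711 -0.3286] xy@.064 [ 0.3711 -0.3217]
brass [278.1 339.9] 549 xy@.054 [ 0.371  -0.3458] xy@.064 [ 0.371  -0.3377]
```

View pics/w6.png

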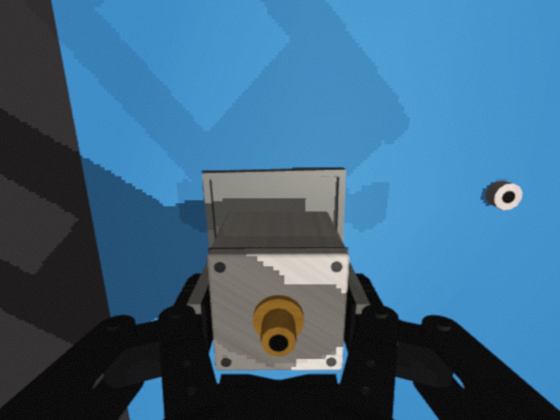

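The tray spans columns 203–345, centred 2 mm to the −x side and square with the block. Lowering.

>>> jog_arm(deltas=[[[-0.05,0,0.15],0],[[0,0,0.2],0],[[0,0,0.2],0],[[0,0,0.1],0],[[0,0,0.06],0],[[0,0,0.04],0],[[0,0,0.03],0],[[0,0,0.02],0],[[0,0,0],0],[[0,0,0],0]])

```text
clock: 28.05
eef_pos: [0.3696, -0.303, 0.0273]
eef_rot: [3.141, -0.001, -0.002]
ft_force: [-2.7, 1.6, 7.3]
grip_width: 0.0533
```

Contact with the floor (+7 N). Release.

>>> jog_arm(deltas=[[[0,0,-0.01],0],[[0,0,0],0],[[0,0,0],0],[[0,0,0],0],[[0,0,0],0],[[0,0,0],0],[[0,0,-0.2],0],[[0,0,-0.5],0],[[0,0,-0.9],0],[[0,0,-1],0]], gripper=-1)

```text
clock: 29.3
eef_pos: [0.3691, -0.3026, 0.1316]
eef_rot: [-3.141, 0.001, -0.002]
ft_force: [0.7, -0.7, -0.6]
grip_width: 0.0856
```

>>> jog_arm(deltas=[[[0,0,-0.6],0],[[0.3,-0.4,-0.4],0],[[0.6,-0.9,0],0],[[0.6,-0.9,0],0],[[0.6,-0.9,0],0],[[0.4,-0.6,0],0],[[0.2,-0.35,0],0],[[0,0,0],0],[[0,0,0],0],[[0,0,0],0]])

```text
clock: 30.55
eef_pos: [0.4773, -0.142, 0.1705]
eef_rot: [3.141, 0.0, -0.004]
ft_force: [-1.0, 0.1, 0.3]
grip_width: 0.0858
```

```bash
python3 w.py w7
```

```text
[ 0.4773 -0.142   0.1705] [ 3.141  0.    -0.004]
brass [277.7 204.9] 345 xy@.054 [ 0.4762 -0.1393] xy@.064 [ 0.4762 -0.1365]
```

View pics/w7.png

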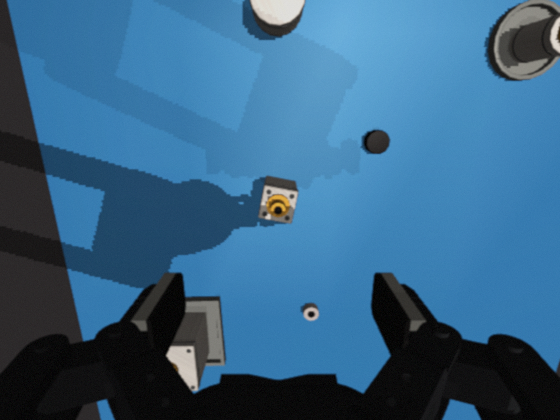

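The small square device sits at (278,205), turned about −7°, between the jaws.

>>> jog_arm(deltas=[[[-0.03,-0.06,0.4],0],[[0,0,0.8],0.08],[[0,0,0.8],0],[[0,0,0.8],0],[[0,0,0.5],0],[[0,0,0.3],0],[[0,0,0.17],0],[[0,0,0.08],0],[[0,0,0],0],[[0,0,0],0]])

```text
clock: 31.85
eef_pos: [0.4771, -0.1389, 0.0171]
eef_rot: [3.141, -0.001, -0.128]
ft_force: [0.2, -0.5, -0.4]
grip_width: 0.0855
```

>>> jog_arm(deltas=[[[0,0,0],0],[[0,0,0],0],[[0,0,0],0],[[0,0,0],0],[[0,0,0],0],[[0,0,0],0],[[0,0,0],0],[[0,0,0],0],[[0,0,0],0],[[0,0,-0.2],0]], gripper=1, newtons=40)

```text
clock: 33.1
eef_pos: [0.476, -0.1385, 0.0241]
eef_rot: [-3.141, 0.002, -0.128]
ft_force: [0.4, -0.4, 0.5]
grip_width: 0.0294
```

>>> jog_arm(deltas=[[[0,0,-0.6],-0.082],[[0,0,-0.9],0],[[0,-0.3,-0.8],0],[[-0.1,-0.8,-0.2],0],[[-0.1,-1,0],0],[[-0.1,-1,0],0],[[-0.1,-1,0],0],[[-0.1,-1,0],0],[[-0.1,-1,0],0],[[-0.12,-1,0],0]])

```text
clock: 34.35
eef_pos: [0.4473, 0.1464, 0.1247]
eef_rot: [3.142, -0.0, 0.001]
ft_force: [1.1, 0.2, -0.9]
grip_width: 0.0298
```

>>> jog_arm(deltas=[[[0,-0.5,0],0],[[0,-0.23,0],0],[[0,0,0.4],-0.07],[[0,0,0.6],0],[[0,0,0.5],0],[[0,0,0.3],0],[[0,0,0],0],[[0,0,0],0],[[0,0,0],0],[[0,0,0],0]])

```text
clock: 35.6
eef_pos: [0.448, 0.1745, 0.0531]
eef_rot: [-3.141, -0.001, 0.111]
ft_force: [0.6, 0.5, -1.0]
grip_width: 0.0298
```

```bash
python3 w.py w8
```

```text
[0.448  0.1745 0.0531] [-3.141e+00 -1.000e-03  1.110e-01]
brass [277.9 322.6] 1262 xy@.054 [0.4503 0.1474] xy@.064 [0.4495 0.1547]
```

View pics/w8.png

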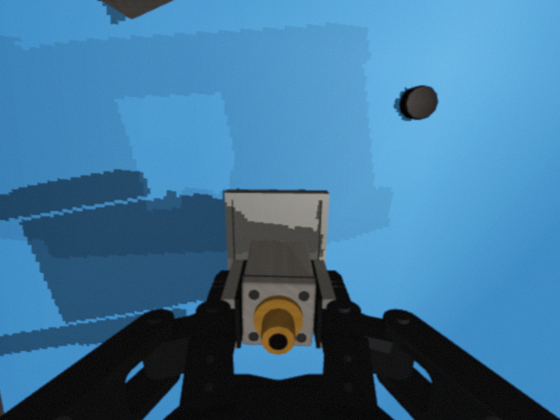

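The tray spans columns 224–328 (centre 276) and is square with the held block, so it's well aligned. Lowering.

>>> jog_arm(deltas=[[[0,0,0.15],0],[[0,0,0.2],0],[[0,0,0.2],0],[[0,0,0.1],0],[[0,0,0.06],0],[[0,0,0.04],0],[[0,0,0.03],0],[[0,0,0.02],0],[[0,0,0.01],0],[[0,0,0],0]])

```text
clock: 36.9
eef_pos: [0.4478, 0.1744, 0.0208]
eef_rot: [-3.141, -0.001, 0.111]
ft_force: [-1.3, -0.1, 5.5]
grip_width: 0.0299
```

Contact with the floor (+5.5 N). Release and rise.

>>> jog_arm(deltas=[[[0,0,-0.01],0],[[0,0,0],0],[[0,0,0],0],[[0,0,0],0],[[0,0,0],0],[[0,0,0],0],[[0,0,-0.2],0],[[0,0,-0.5],0],[[0,0,-0.9],0],[[0,0,-1],0]], gripper=-1)

```text
clock: 38.15
eef_pos: [0.4471, 0.1742, 0.1256]
eef_rot: [3.141, 0.001, 0.111]
ft_force: [0.6, 0.5, 0.1]
grip_width: 0.0851
```

>>> jog_arm(deltas=[[[0,0,-0.8],0],[[0,0,-0.8],0],[[0,0,-0.8],0],[[0,0,-0.6],0],[[0,0,0],0],[[0,0,0],0],[[0,0,0],0],[[0,0,0],0],[[0,0,0],0],[[0,0,0],0]])

```text
clock: 39.4
eef_pos: [0.4476, 0.1744, 0.2442]
eef_rot: [3.142, 0.001, 0.111]
ft_force: [0.7, 0.3, 0.5]
grip_width: 0.0854
```

```bash
python3 s.py s9; python3 w.py w9
python3 - <<'E'
from h import *
S,D=P("scene"),P("side")
A,B=[cams.grab_frame(n) for n in("scene","side")]
ba,bb=[[(c,s[4]) for c,s,_ in comps(masks(i)[2],3,200)] for i in(A,B)]
for n,t,h in(("RL",(.542,.392),.068),("RS",(.691,-.009),.058),("SL",(.371,-.303),.068),("SS",(.447,.1745),.058)):
    for nm,l,c in(("scene",ba,S),("side",bb,D)):
        e=proj([*t,h-.004+.004],c)[0]; k=[(np.hypot(*(u-e)),u) for u,_ in l]
        d,u=min(k,key=lambda x:x[0]) if k else (99,e)
        print(n,nm,"px off %.1f"%d,"xy",cast(u,h,c)[0].round(4),"tray",t)
E
```

```text
39.5 [0.4476 0.1744 0.2444] [-3.142  0.     0.111] [ 0.8 -0.  -0.2] 0.08527647928547435
[0.4476 0.1744 0.2444] [-3.142  0.     0.111]
brass [277.7 189.6] 228 xy@.054 [0.4465 0.1727] xy@.064 [0.4463 0.1751]
brass [  3.2 315.9] 72 xy@.054 [ 0.1336 -0.0198] xy@.064 [ 0.1427 -0.0117]
RL scene px off 1.4 xy [0.5452 0.3904] tray (0.542, 0.392)
RL side px off 1.4 xy [0.539  0.3925] tray (0.542, 0.392)
RS scene px off 1.1 xy [ 0.6929 -0.0065] tray (0.691, -0.009)
RS side px off 1.3 xy [ 0.6864 -0.0044] tray (0.691, -0.009)
SL scene px off 0.8 xy [ 0.3734 -0.2997] tray (0.371, -0.303)
SL side px off 0.9 xy [ 0.3684 -0.2993] tray (0.371, -0.303)
SS scene px off 1.6 xy [0.452  0.1736] tray (0.447, 0.1745)
SS side px off 0.8 xy [0.4453 0.1761] tray (0.447, 0.1745)
```

View pics/s9.png

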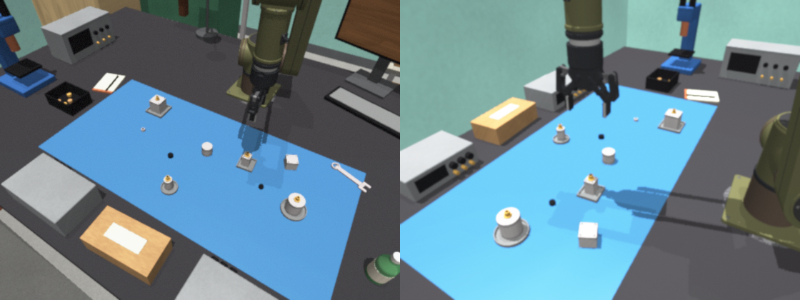

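Both views show all four devices upright in their own trays, within about 5 mm of centre. The blanks still stand, and the gripper is clear at z = 0.24. Handing in.

```bash
python3 -c "
from plant import manip
print(manip.job_done())"
```

```text
the job is handed in; nothing more can be done
None
```

All four socketed devices are back in the trays of their own shape and size, and I handed the job in at about 40 s on the robot's clock (limit 99 s).

- **Placing:** I set each device down slowly, then opened the gripper and lifted clear. For three devices the force reading showed floor contact (+2 to +7 N). The small round one read −1.0 N, so not clearly in contact, and I lowered it about 0.8 mm more as I released it.
- **Last checks:** In the scene and side views, all four sockets were within about 6 mm of their tray centres (limit 18 mm). The devices looked upright, and the arm was clear of everything.
- **Camera disagreement:** The two views differed from each other by 5 to 7 mm in x. That is roughly 1 to 2 pixels.
- **Not measured:** I judged the blanks only by eye; both were standing and looked unmoved. I also did not measure the devices' tilt or height in the trays.

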